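# Find the high corner of a spotting stage with a touch probe and level the face

### The arm

A 6-joint arm with a two-finger parallel gripper is mounted at the origin on a cart in front of the work surface, level with it; the furniture and walls round the work are solid. World frame = base frame: x ahead of the robot, y to its left, z up, the work surface at z = 0. Lengths are in m, angles in rad, forces in N, time in s.
With the tool pointing down it reaches from about 0.2 to 0.875 m from the base axis. Payload 3.4 kg.
Tool frame: the origin (TCP) lies at the very end of the fingers, on their centre line; the grasp point (between the pads) lies 19 mm behind it (manip.pinch_z is the distance from the TCP to the grasp point, in m); z points along the fingers, y is the line along which they close (so a half turn about z gives the same grasp; the last joint's range is limited). The gripper opens to 94 mm and grips with 3 to 60 N. Pads are 16 mm wide; open, the fingers measure 119 mm over their backs; the gripper's body (75 mm by 177 mm) begins 78 mm behind the grasp point.
Start: joints at [-1.264, 0.276, 1.505, -0, 1.361, -0.121], TCP at [0.239, -0.523, 0.205] pointing down, gripper open.
Joint ranges: [-2.89, 2.89], [-0.75, 2.08], [0.22, 2.7], [-1.18, 4.32], [0.11, 2.71], [-2.7, 2.7]. Speed limits (rad/s): [2.57, 2.57, 3.14, 3.14, 3.14, 3.14].

### API

Orientations are given as [roll, pitch, yaw] about the fixed x, y, z axes, in that order (R = Rz(yaw) Ry(pitch) Rx(roll)).
In Python, from station import manip, snapshot, camera_model gives the robot as it stands.
- The arm moves only by the tool carry_out, never from a script. Its argument "targets" is a list of rows, each a list of 3 entries, a list of its own where there are three numbers: the opening, from -1 (shut) to 1 (fully open), then the shift along the tool's x, y, z each as a share of 0.04 m, from -1 to 1, then the turn about the tool's z as a share of 6 degrees, from -1 to 1. A call has 1 to 20 rows; each row shifts and turns the commanded pose from where the row before left it, along the tool's axes as they then stand; what a row does not reach is not made up. A row lasts 1/12 s, in which the tool goes at most 41.7 mm and 7.16 degrees, less where a joint would pass 70% of its speed; a pose out of reach is approached as far as the arm can. A call with a number of a shift or a turn outside -1 to 1 is refused whole. A call with a gripper value outside its range is refused whole. The fingers move at their own pace and stop on an object; the grip force is fixed at half the most. Time passes only in rows, so rows that do not move let the fingers close. It gives the time, the measured TCP pose, the force, the opening and the grip force at its end, in the units of the state.
- manip.state(): the state, without advancing time (a new reading comes with each control period).
- snapshot(name): name is "side" or "top"; returns the picture (480x640x3 uint8, red, green, blue); there is no depth.
- camera_model(name): a dict with "intrinsics" (3x3 intrinsics, pixels), "position" and "orientation" of the camera in the world. Camera axes: x right, y down, z forward; pixel columns grow to the right and rows downward; lengths in m; the calibration is good to about 2 mm. A picture is of the moment at which its call begins. camera_model takes no time and is no camera call.
- manip.sign_off(): hands the job in; it is judged then, once.
The state is a dict: "time_s": time; "q": joint angles; "joint_vel": joint speeds; "effort": joint torques, N m; "position": TCP position; "orientation": TCP orientation; "contact_force": force on the tool from outside, world axes, zero at the start; "ft_torque": the same for the moment, N m; "width": finger opening in m; "finger_force": force on a finger pad.
Only numpy, scipy, OpenCV 4.12 (cv2) and the standard library are available. Lean on these libraries where they do the work, as an engineer would, in place of code of your own. Each camera call takes 0.05 s, during which the arm holds its last target. There are 200 camera calls.

### The job

The round aluminium face of the levelling stage has one corner standing high. First take the small capped bottle off the face and stand it upright on the free worktop beside the stage; then feel the face with the ball of the touch probe beside the three black knobs to find the high corner, hang the probe back in its tube stand, and turn the knob at that corner to bring it down until the face is level. Do not touch the polished face with the gripper or push hard on it with the probe, and leave the conical flask and the timer where they stand.

Things in the scene. Friction and masses are not known exactly. Their poses are not given: they have to be found in the camera images.
- stage: Fixed grey base of the levelling stage, 11 mm high; origin: centre of its underside; x points to the far knob. Three screw jacks 60 mm out, 120 degrees apart, carry a loose 0.45 kg aluminium plate: a polished disc (the face) 100 mm across, 12 mm thick, with 9 mm lobes round the screws. Level, the face is 52 mm (+-1) above the worktop. Any one corner is 4 to 6 mm too high at its screw; feel for it.
- knob_far (a point): Centre of the far black knurled knob when level: on the screw's axis, 78 mm above the worktop, fixed to the base. Each knob is a cylinder 27 mm across, 34 mm high; its underside is 8 mm above the face. On a high corner it stands as much higher as its screw. It turns about the vertical (friction 0.08 N m), stays where it is left and may be gripped at any angle.
- knob_left (a point): The same for the left knob (120 degrees anticlockwise from the far one, seen from above). Every screw: clockwise seen from above lowers its corner of the plate and its knob, 12 mm a turn (1.91 mm a radian); anticlockwise raises them. At least 3 mm of travel is left below level.
- knob_right (a point): The same for the right knob (120 degrees clockwise from the far one). 1 mm at a screw changes the face by 0.76 mm at the touch point beside it and by 0.12 mm at each of the other two, so a corner's excess is the height of its touch point over the mean of the other two, divided by 0.63. 25 N at a touch point neither tips the plate nor turns a screw.
- spot_far (a point): Touch point on the face beside the far knob, marked by a small engraved ring: 22 mm from the knob's axis towards the middle. Fixed to the base, at the height of a level face (52 mm above the worktop); the real face may be up to 5 mm higher here.
- spot_left (a point): The same beside the left knob.
- spot_right (a point): The same beside the right knob.
- probe_grip (a point): Touch probe, 148 mm long, 0.15 kg, upright in its tube stand: round grey handle 24 mm across, 70 mm high; under it a flange 60 mm across, 5 mm thick; then a steel stem with a white ball 8 mm across. This point is half-way up the handle, on its axis (grip here); z points up. Below it: top of the flange 35 mm, its underside 40 mm, lowest point of the ball 110 mm.
- probe_tip (a point): Lowest point of the probe's ball, on the axis of the probe.
- stand_rim (a point): Centre of the open mouth of the probe's fixed tube stand, 82 mm above the worktop; tube 52 mm across outside, 44 mm inside, foot 64 mm across. The probe hangs in it ball down, the underside of its flange on the rim. Left of the stand (+y) 150 mm of worktop is free. Tall instruments rise behind the front strip: beyond x = 0.53 where y > 0.13 and beyond x = 0.51 where y < -0.15.
- bottle_mid (a point): Small clear glass bottle with a ribbed cap, 89 mm high, about 0.08 kg, near the middle of the face at the start: body 44 mm across up to 60 mm, cap 38 mm across over the top 25 mm. This point is its centre, half-way up; z points to the cap. Grip it across the cap: the fingertips then pass above the knobs.
- flask: Bystander: conical glass flask, 68 mm across, 109 mm high, on the worktop to the right. Origin: centre of its underside.
- timer: Bystander: white kitchen timer, 44 x 64 x 22 mm, on the worktop at the far right. Origin: centre of its underside.

How it is judged:
On the way, in this order (a step that is already met when the one before it is completed fails the run):
1. the bottle has been taken off the stage and stands on the worktop (horizontal distance between bottle_mid and stage above 0.1 m and height (world z) of bottle_mid below 0.052 m and angle between bottle_mid's own z axis and vertical below 0.15 rad and contact force between the fingers and bottle below 0.2 N), for 0.2 s.
2. the probe's ball has touched the face beside the knob of the high corner (contact force between probe and plate_c0 above 0.8 N and horizontal distance between probe_tip and jack_a_c0 below 0.045 m and height (world z) of probe_tip above 0.05 m), for 0.02 s.
At the end, for the whole second after the job is handed in: The face is level within 1.15 degrees (1.8 mm at a knob) at its proper height, lying on its three screws; the bottle stands upright on the worktop, its centre over 100 mm from the stage's centre; the probe hangs upright in its stand, flange on the rim; all released and at rest (angle between plate_c0's own z axis and vertical below 0.02 rad and height (world z) of plate_c0 between 0.0435 and 0.0482 m and horizontal distance between bottle_mid and stage above 0.1 m and height (world z) of bottle_mid below 0.052 m and angle between bottle_mid's own z axis and vertical below 0.15 rad and horizontal distance between probe_grip and stand_rim below 0.02 m and angle between probe_grip's own z axis and vertical below 0.12 rad and height (world z) of probe_grip below 0.128 m and linear speed of each of probe, bottle below 0.02 m/s); the robot touches nothing.
It fails at once if the fingers press on the polished face (contact force between the fingers and plate_c0 above 3 N).
It fails at once if the probe is pushed hard (over 40 N) on the face (contact force between probe and plate_c0 above 40 N).
It fails at once if the flask is shifted by over 30 mm or knocked over (distance of flask from where it was at the start of the episode above 0.03 m).
It fails at once if the timer is shifted by over 30 mm (distance of timer from where it was at the start of the episode above 0.03 m).
It also fails if it takes over 72 s, if anything falls off the work surface, if the arm or the gripper's body presses on something with over 40 N, if the wrist force passes 120 N, or if a joint passes its speed limit or range.

## Working session

There is one attempt and no reset: what is moved stays moved. The work goes in short steps, Python scripts to look and compute and a tool call to move; the robot and the scene stay as the last step left them, time stands still between calls to the robot, and variables do not carry over. Pictures are saved under pics/ and viewed, at most 10 in all, crops included, and the job is handed in when it is done.

Besides the shell and the picture viewer there is one more tool, called after "Emit:" as name([rows], argument=value, ...), one row to a line, values as JSON. carry_out: Moves the arm, as the interface text tells. Shift numbers are shares of 0.04 m and turn numbers shares of 6 degrees, none past 1 either way. Its arguments: {"type":"object","properties":{"targets":{"type":"array","items":{"type":"array"}}},"required":["targets"]}

```bash
ls; mkdir -p pics; python3 - <<'E'
from station import manip, snapshot, camera_model
import cv2
for n in ("side","top"):
    cv2.imwrite(f"pics/{n}0.png",snapshot(n)[:,:,::-1])
    print(camera_model(n))
print(manip.state(), manip.pinch_z)
E
```

```text
pics
{'intrinsics': array([[614.17255755,   0.        , 327.01264315],
       [  0.        , 614.17255755, 242.02258899],
       [  0.        ,   0.        ,   1.        ]]), 'position': array([ 0.36541509, -1.08089697,  0.93173029]), 'orientation': array([-2.26467308, -0.01558143, -0.13866309])}
{'intrinsics': array([[449.925174  ,   0.        , 319.81174496],
       [  0.        , 449.925174  , 244.67849453],
       [  0.        ,   0.        ,   1.        ]]), 'position': array([ 0.45118437, -0.09139321,  1.0320492 ]), 'orientation': array([-3.07814768, -0.03346507, -1.59654012])}
{'time_s': 0.1, 'q': array([-1.26404273e+00,  2.76534490e-01,  1.50594549e+00, -5.18356838e-05,
        1.36069953e+00, -1.21039843e-01]), 'joint_vel': array([-0.0011212 , -0.00046895, -0.00186586, -0.00011038,  0.00093985,
       -0.00139828]), 'effort': array([ 2.30548678e-03, -4.05454051e+01, -2.37780046e+01,  7.03664543e-02,
        2.98945501e-02, -5.73715965e-05]), 'position': array([ 0.23835639, -0.5227402 ,  0.204714  ]), 'orientation': array([-3.14001129e+00, -1.41295741e-04,  4.27804180e-01]), 'contact_force': array([ 0.32209005, -0.95646338, -0.48284527]), 'ft_torque': array([-0.01640731, -0.05406936,  0.03844074]), 'finger_force': 0.0, 'width': 0.09384622414651717} 0.0188
```

View pics/side0.png

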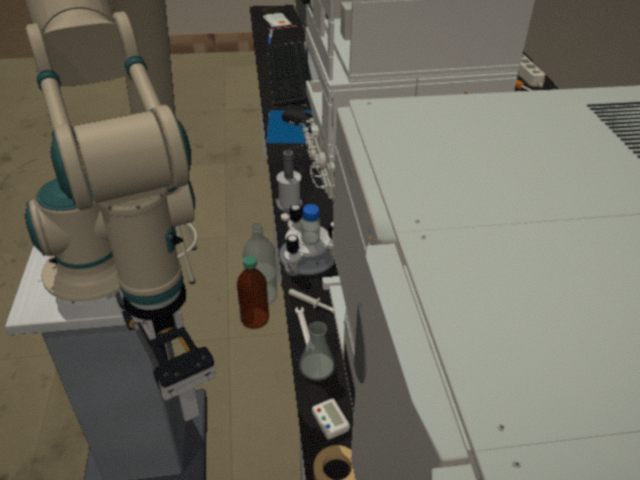

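View pics/top0.png

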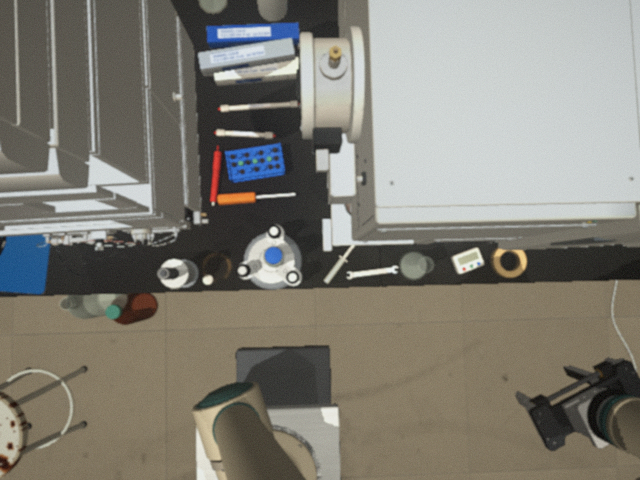

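The side view shows the stage at about (305,250) with the blue-capped bottle, and the stand with the probe at (289,185). The top view shows the stage at (272,258), the stand at (177,272), the flask at (415,265) and the timer at (467,261). I'll zoom in on both.

```bash
python3 - <<'E'
import cv2, numpy as np
t=cv2.imread("pics/top0.png")[215:305,150:350]; s=cv2.imread("pics/side0.png")[140:290,255:355]
cv2.imwrite("pics/top_c.png",cv2.resize(t,None,fx=4,fy=4,interpolation=cv2.INTER_CUBIC))
cv2.imwrite("pics/side_c.png",cv2.resize(s,None,fx=4,fy=4,interpolation=cv2.INTER_CUBIC))
E
```

```text
(no output)
```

View pics/top_c.png

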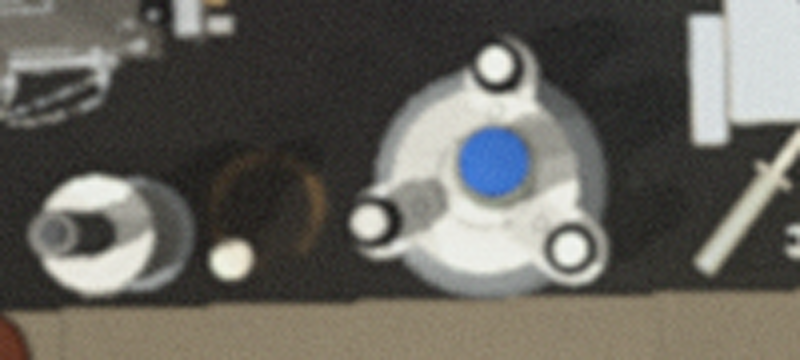

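View pics/side_c.png

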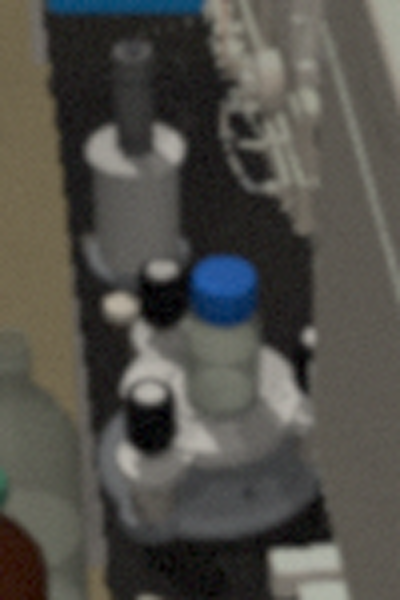

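The top crop shows the white knob tops at (497,63) far, (373,220) left and (571,247) right. It also shows the cap at (494,162), the probe handle top at (53,233) and the flange at (97,235). In the side crop the left knob top is at (162,270), the right knob top at (150,393), the cap top at (224,270), the handle top at (131,48) and the flange at (136,152). The far knob is hidden there.

```bash
cat > h.py <<'E'
import numpy as np
from scipy.spatial.transform import Rotation as R
from station import manip, snapshot, camera_model
OFF={"top":(150,215),"side":(255,140)}
def ray(n,u,v):
    c=camera_model(n); d=np.linalg.solve(c["intrinsics"],[u,v,1.])
    return np.array(c["position"]), R.from_euler("xyz",c["orientation"]).apply(d)
def cray(n,u,v): # 4x crop pixel
    return ray(n,OFF[n][0]+(u+.5)/4-.5,OFF[n][1]+(v+.5)/4-.5)
def atz(r,z): return r[0]+r[1]*(z-r[0][2])/r[1][2]
def tri(a,b):
    A=np.c_[a[1],-b[1]]; s=np.linalg.lstsq(A,b[0]-a[0],rcond=None)[0]
    p,q=a[0]+s[0]*a[1],b[0]+s[1]*b[1]; return (p+q)/2,np.linalg.norm(p-q)
E
python3 - <<'E'
from h import *
np.set_printoptions(precision=4,suppress=True)
T=dict(left=(373,220),right=(571,247),cap=(494,162),probe=(53,233),flange=(97,235),ball=(231,260))
S=dict(left=(162,270),right=(150,393),cap=(224,270),probe=(131,48),flange=(136,152),ball=(119,307))
for k in T: print(k,*tri(cray("top",*T[k]),cray("side",*S[k])))
L={}
for k,p in dict(far=(497,63),left=(373,220),right=(571,247)).items():
    L[k]=atz(cray("top",*p),.095); print(k,L[k])
c=sum(L.values())/3; print("c",c)
for k in L: d=L[k]-c; print(k,np.hypot(*d[:2]),np.degrees(np.arctan2(d[1],d[0])))
for k,p,z in (("cap",(494,162),.147),("probe",(53,233),.157),("flange",(97,235),.087)): print(k,atz(cray("top",*p),z))
for p in ((415,265),(467,261)): print(atz(ray("top",*p),.02))
# base-edge row of the worktop
for p in ((60,293),(300,290)): print(atz(ray("top",*p),0))
E
```

```text
left [0.4616 0.0352 0.1028] 0.0005212039081390192
right [ 0.4451 -0.0657  0.0966] 0.0005927295306274232
cap [ 0.4886 -0.0304  0.1487] 0.0007255923852358694
probe [0.4585 0.1794 0.1611] 0.0007104015794852671
flange [0.4587 0.1799 0.0868] 0.001452373696739493
ball [0.4424 0.128  0.0078] 0.00031459488742246826
far [ 0.5421 -0.0292  0.095 ]
left [0.462  0.0363 0.095 ]
right [ 0.4454 -0.0657  0.095 ]
c [ 0.4831 -0.0195  0.095 ]
far 0.05970443516058774 -9.349320242758722
left 0.05968766467323631 110.76761800467214
right 0.05959050660288772 -129.30482372616208
cap [ 0.4883 -0.0303  0.147 ]
probe [0.4589 0.1807 0.157 ]
flange [0.4579 0.1799 0.087 ]
[ 0.4634 -0.3414  0.02  ]
[ 0.4695 -0.4609  0.02  ]
[0.4212 0.4576 0.    ]
[ 0.4134 -0.0797  0.    ]
```

Emit:
carry_out([
  [1,[0,0,0],1],
  [1,[0,0,0],1],
  [1,[0,0,0],1],
  [1,[0,0,0],1],
  [1,[0,0,0],0.09],
])

```text
time_s: 0.52
position: [0.2385, -0.5229, 0.205]
orientation: [-3.141, 0.0, -0.003]
contact_force: [0.3, 0.4, 0.6]
width: 0.0941
finger_force: 0.0
```

Emit:
carry_out([
  [1,[0.35,-0.68,0],0],
  [1,[0.35,-0.68,0],0],
  [1,[0.35,-0.68,0],0],
  [1,[0.35,-0.68,0],0],
  [1,[0.35,-0.68,0],0],
  [1,[0.35,-0.68,0],0],
  [1,[0.35,-0.68,0],0],
  [1,[0.35,-0.68,0],0],
  [1,[0.35,-0.68,0],0],
  [1,[0.35,-0.68,0],0],
  [1,[0.35,-0.68,0],0],
  [1,[0.35,-0.68,0],0],
  [1,[0.35,-0.68,0],0],
  [1,[0.35,-0.68,0],0],
  [1,[0.35,-0.68,0],0],
  [1,[0.35,-0.68,0],0],
  [1,[0.35,-0.68,0],0],
  [1,[0.35,-0.68,0],0],
  [1,[0,0,0],0],
])

```text
time_s: 2.1
position: [0.4927, -0.0294, 0.2052]
orientation: [-3.139, -0.001, 0.006]
contact_force: [0.2, -0.7, 0.9]
width: 0.0938
finger_force: 0.0
```

Emit:
carry_out([
  [1,[-0.1,0,0.45],0],
  [1,[0,0,0.46],0],
  [1,[0,0,0.46],0],
  [1,[0,0,0.46],0],
  [1,[0,0,0.46],0],
  [1,[0,0,0],0],
  [-1,[0,0,0],0],
  [-1,[0,0,0],0],
  [-1,[0,0,0],0],
  [-1,[0,0,0],0],
  [-1,[0,0,0],0],
  [-1,[0,0,0],0],
  [-1,[0,0,0],0],
  [-1,[0,0,0],0],
])

```text
time_s: 3.27
position: [0.4869, -0.0336, 0.1141]
orientation: [-3.142, -0.0, -0.0]
contact_force: [-0.5, -0.7, -0.1]
width: 0.0438
finger_force: 6.7
```

Emit:
carry_out([
  [-1,[0,0,0],0],
  [-1,[0,0,0],0],
  [-1,[0,0,0],0],
  [-1,[0,0,0],0],
])

```text
time_s: 3.6
position: [0.4869, -0.0337, 0.1139]
orientation: [-3.142, -0.0, -0.001]
contact_force: [-0.7, 0.7, 1.0]
width: 0.0425
finger_force: 29.0
```

Emit:
carry_out([
  [-1,[0,0,-0.4],0],
  [-1,[0,0,-0.5],0],
  [-1,[0,0,-0.5],0],
  [-1,[0,0,-0.5],0],
  [-1,[0,0,-0.5],0],
  [-1,[0,0,0],0],
])

```text
time_s: 4.1
position: [0.4892, -0.0344, 0.2133]
orientation: [3.14, -0.007, -0.0]
contact_force: [1.2, -0.0, -0.5]
width: 0.0422
finger_force: 28.9
```

```bash
python3 - <<'E'
from h import *
import cv2
s=snapshot("side")[:,:,::-1]; cv2.imwrite("pics/side1.png",s)
t=snapshot("top")[:,:,::-1]; cv2.imwrite("pics/top1.png",t)
a=cv2.resize(s[140:290,255:355],None,fx=4,fy=4,interpolation=cv2.INTER_CUBIC)
b=cv2.resize(t[215:305,230:330],None,fx=4,fy=4,interpolation=cv2.INTER_CUBIC)
c=np.zeros((600,800,3),np.uint8); c[:,:400]=a; c[:360,400:]=b
cv2.imwrite("pics/c1.png",c); print(manip.state()["width"],manip.state()["contact_force"])
E
```

```text
0.042497711536785075 [-0.3568184   0.9768253  -0.40355298]
```

View pics/c1.png

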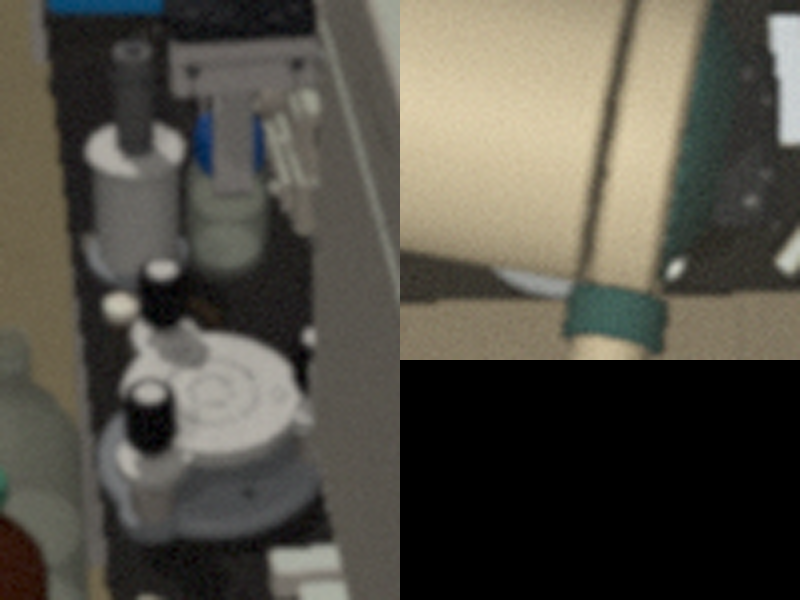

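The bottle hangs upright in the fingers, gripped at the cap, and clear of the face. The left knob top still looks high at about (162,270). I'll carry it over the probe to the free worktop beyond the stand.

Emit:
carry_out([
  [-1,[0,0,-0.5],0],
  [-1,[0,0,-0.5],0],
  [-1,[0,0,-0.5],0],
  [-1,[-0.05,-0.72,0],0],
  [-1,[-0.05,-0.72,0],0],
  [-1,[-0.05,-0.72,0],0],
  [-1,[-0.05,-0.72,0],0],
  [-1,[-0.05,-0.72,0],0],
  [-1,[-0.05,-0.72,0],0],
  [-1,[-0.05,-0.72,0],0],
  [-1,[-0.05,-0.72,0],0],
  [-1,[-0.05,-0.72,0],0],
  [-1,[-0.05,-0.72,0],0],
  [-1,[-0.05,-0.72,0],0],
  [-1,[-0.05,-0.72,0],0],
  [-1,[0,0,0],0],
])

```text
time_s: 5.53
position: [0.4616, 0.3162, 0.267]
orientation: [-3.14, 0.004, 0.004]
contact_force: [0.9, -0.1, -0.4]
width: 0.0424
finger_force: 28.9
```

Emit:
carry_out([
  [-1,[0,0,0.6],0],
  [-1,[0,0,0.6],0],
  [-1,[0,0,0.6],0],
  [-1,[0,0,0.6],0],
  [-1,[0,0,0.6],0],
  [-1,[0,0,0.6],0],
  [-1,[0,0,0.6],0],
  [-1,[0,0,0.4],0],
  [-1,[0,0,0],0],
  [-1,[0,0,0],0],
])

```text
time_s: 6.37
position: [0.4617, 0.3106, 0.084]
orientation: [3.139, 0.004, -0.001]
contact_force: [-0.7, 0.3, -0.3]
width: 0.0424
finger_force: 28.9
```

Emit:
carry_out([
  [-1,[0,0,0.2],0],
  [-1,[0,0,0.2],0],
  [-1,[0,0,0.08],0],
  [-1,[0,0,0],0],
])

```text
time_s: 6.7
position: [0.4625, 0.3116, 0.0661]
orientation: [3.141, 0.001, -0.0]
contact_force: [-0.5, -0.4, -0.7]
width: 0.0424
finger_force: 28.9
```

Emit:
carry_out([
  [-1,[0,0,0.04],0],
  [-1,[0,0,0],0],
])

```text
time_s: 6.87
position: [0.4631, 0.312, 0.0652]
orientation: [-3.141, -0.0, -0.0]
contact_force: [0.6, 1.1, -0.3]
width: 0.0428
finger_force: 28.9
```

Emit:
carry_out([
  [-1,[0,0,0.04],0],
  [-1,[0,0,0],0],
])

```text
time_s: 7.03
position: [0.463, 0.3119, 0.0635]
orientation: [-3.142, -0.0, -0.0]
contact_force: [-0.2, -0.3, -1.1]
width: 0.0426
finger_force: 28.9
```

Emit:
carry_out([
  [-1,[0,0,0.04],0],
  [-1,[0,0,0],0],
])

```text
time_s: 7.2
position: [0.4629, 0.3119, 0.0617]
orientation: [3.141, 0.0, -0.0]
contact_force: [0.3, -0.5, -0.2]
width: 0.0423
finger_force: 28.9
```

Emit:
carry_out([
  [-1,[0,0,0.04],0],
  [-1,[0,0,0],0],
])

```text
time_s: 7.37
position: [0.4638, 0.3127, 0.061]
orientation: [-3.14, -0.002, -0.001]
contact_force: [0.2, 1.2, 3.0]
width: 0.0421
finger_force: 29.2
```

Emit:
carry_out([
  [-1,[0,0,0.02],0],
  [1,[0,0,0],0],
  [1,[0,0,0],0],
  [1,[0,0,0],0],
  [1,[0,0,0],0],
  [1,[0,0,0],0],
  [1,[0,0,0],0],
  [1,[0,0,0],0],
  [1,[0,0,0],0],
])

```text
time_s: 8.12
position: [0.463, 0.3118, 0.0593]
orientation: [3.141, 0.0, -0.001]
contact_force: [0.1, 0.9, -0.1]
width: 0.0916
finger_force: 0.0
```

Emit:
carry_out([
  [1,[0,0,-0.5],0],
  [1,[0,0,-0.7],0],
  [1,[0,0,-0.7],0],
  [1,[0,0,-0.7],0],
  [1,[0,0,-0.7],0],
  [1,[0,0,-0.6],0],
  [1,[0,0.7,0],0],
  [1,[0,0.7,0],0],
  [1,[0,0.7,0],0],
  [1,[0,0.6,0],0],
  [1,[0,0.4,0],0],
  [1,[0,0,0],0],
  [1,[0,0,0],0],
])

```text
time_s: 9.2
position: [0.4629, 0.1876, 0.2156]
orientation: [-3.141, -0.0, -0.002]
contact_force: [-0.1, -0.1, -0.7]
width: 0.0943
finger_force: 0.0
```

```bash
python3 - <<'E'
from h import *
import cv2
s=snapshot("side")[:,:,::-1]; cv2.imwrite("pics/side2.png",s)
t=snapshot("top")[:,:,::-1]; cv2.imwrite("pics/top2.png",t)
a=cv2.resize(s[90:240,240:340],None,fx=4,fy=4,interpolation=cv2.INTER_CUBIC)
b=cv2.resize(t[215:305,80:180],None,fx=4,fy=4,interpolation=cv2.INTER_CUBIC)
c=np.zeros((600,800,3),np.uint8); c[:,:400]=a; c[:360,400:]=b
cv2.imwrite("pics/c2.png",c)
E
```

```text
(no output)
```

View pics/c2.png

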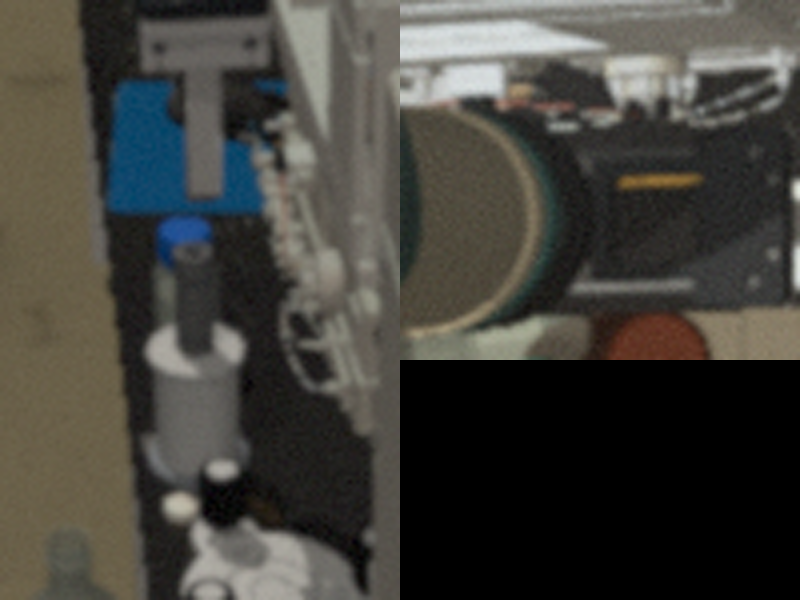

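The bottle stands upright behind the stand, with its cap at (185,235) in the crop, and the probe is undisturbed at (197,290). Next I'll grip the probe.

Emit:
carry_out([
  [1,[-0.1,0.19,0.2],0],
  [1,[0,0,0.52],0],
  [1,[0,0,0.52],0],
  [1,[0,0,0.52],0],
  [1,[0,0,0.52],0],
  [1,[0,0,0.52],0],
  [1,[0,0,0],0],
  [1,[0,0,0],0],
  [-1,[0,0,0],0],
  [-1,[0,0,0],0],
  [-1,[0,0,0],0],
  [-1,[0,0,0],0],
  [-1,[0,0,0],0],
  [-1,[0,0,0],0],
  [-1,[0,0,0],0],
  [-1,[0,0,0],0],
])

```text
time_s: 10.63
position: [0.4589, 0.1802, 0.1035]
orientation: [3.142, -0.0, -0.001]
contact_force: [0.9, 0.4, 0.5]
width: 0.0441
finger_force: 0.0
```

Emit:
carry_out([
  [-1,[0,0,0],0],
  [-1,[0,0,0],0],
  [-1,[0,0,0],0],
  [-1,[0,0,0],0],
  [-1,[0,0,0],0],
  [-1,[0,0,0],0],
])

```text
time_s: 11.13
position: [0.4589, 0.1803, 0.1034]
orientation: [-3.142, -0.0, -0.001]
contact_force: [0.6, -0.2, -0.3]
width: 0.0237
finger_force: 30.0
```

Emit:
carry_out([
  [-1,[0,0,-0.43],0],
  [-1,[0,0,-0.43],0],
  [-1,[0,0,-0.43],0],
  [-1,[0,0,-0.43],0],
  [-1,[0,0,-0.43],0],
  [-1,[0,0,-0.43],0],
  [-1,[0,0,-0.43],0],
  [-1,[0,0,0],0],
  [-1,[0.03,0.51,0],0],
  [-1,[0.03,0.51,0],0],
  [-1,[0.03,0.51,0],0],
  [-1,[0.03,0.51,0],0],
  [-1,[0.03,0.51,0],0],
  [-1,[0.03,0.51,0],0],
  [-1,[0.03,0.51,0],0],
  [-1,[0.05,0.53,0],0],
  [-1,[0,0,0],0],
  [-1,[0,0,0],0],
])

```text
time_s: 12.63
position: [0.4686, 0.0157, 0.2226]
orientation: [-3.141, 0.002, -0.003]
contact_force: [-0.7, -0.9, -0.6]
width: 0.0237
finger_force: 30.0
```

Emit:
carry_out([
  [-1,[0,0,0.35],0],
  [-1,[0,0,0.35],0],
  [-1,[0,0,0.35],0],
  [-1,[0,0,0.35],0],
  [-1,[0,0,0.25],0],
  [-1,[0,0,0],0],
  [-1,[0,0,0],0],
])

```text
time_s: 13.22
position: [0.4688, 0.0169, 0.1573]
orientation: [-3.141, 0.001, 0.0]
contact_force: [-0.3, 0.5, -0.2]
width: 0.0238
finger_force: 30.0
```

```bash
python3 - <<'E'
from h import *
import cv2
s=snapshot("side")[:,:,::-1]; cv2.imwrite("pics/side3.png",s)
cv2.imwrite("pics/c3.png",cv2.resize(s[170:280,265:355],None,fx=5,fy=5,interpolation=cv2.INTER_CUBIC))
print(manip.state()["contact_force"],manip.state()["position"])
E
```

```text
[ 0.21079306 -0.27452173 -1.54119567] [0.46945278 0.0167195  0.15800673]
```

View pics/c3.png

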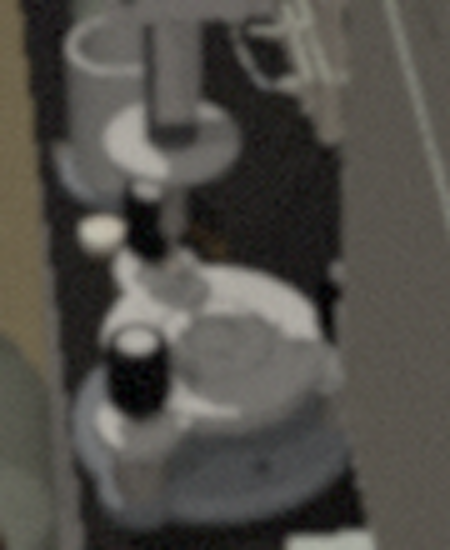

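The probe hangs just inboard of the left knob, its stem at about (175,215) in the crop, above the left touch ring.

Emit:
carry_out([
  [-1,[0,0,0.1],0],
  [-1,[0,0,0.08],0],
  [-1,[0,0,0],0],
  [-1,[0,0,0],0],
])

```text
time_s: 13.6
position: [0.4692, 0.0162, 0.1507]
orientation: [3.142, -0.0, -0.001]
contact_force: [-0.5, -0.4, -0.8]
width: 0.0235
finger_force: 30.0
```

Emit:
carry_out([
  [-1,[0,0,0.03],0],
  [-1,[0,0,0],0],
  [-1,[0,0,0],0],
])

```text
time_s: 13.85
position: [0.4693, 0.0162, 0.1495]
orientation: [3.141, -0.0, -0.001]
contact_force: [0.5, 0.5, -1.4]
width: 0.0233
finger_force: 30.0
```

Emit:
carry_out([
  [-1,[0,0,0.03],0],
  [-1,[0,0,0],0],
  [-1,[0,0,0],0],
])

```text
time_s: 14.1
position: [0.4692, 0.0163, 0.1482]
orientation: [3.142, 0.0, -0.001]
contact_force: [-0.1, 0.5, -1.6]
width: 0.0235
finger_force: 30.0
```

Emit:
carry_out([
  [-1,[0,0,0.03],0],
  [-1,[0,0,0],0],
  [-1,[0,0,0],0],
])

```text
time_s: 14.35
position: [0.4694, 0.0162, 0.1473]
orientation: [3.141, -0.0, -0.0]
contact_force: [-0.7, -0.6, 0.6]
width: 0.0237
finger_force: 30.0
```

Emit:
carry_out([
  [-1,[0,0,0.03],0],
  [-1,[0,0,0],0],
  [-1,[0,0,0],0],
])

```text
time_s: 14.6
position: [0.4696, 0.0162, 0.1469]
orientation: [3.141, -0.001, -0.0]
contact_force: [-1.6, -0.3, 5.2]
width: 0.0234
finger_force: 30.0
```

Emit:
carry_out([
  [-1,[0,0,0.03],0],
  [-1,[0,0,0],0],
  [-1,[0,0,0],0],
])

```text
time_s: 14.85
position: [0.4698, 0.0163, 0.1465]
orientation: [3.141, -0.002, -0.0]
contact_force: [-1.8, 0.3, 10.7]
width: 0.0237
finger_force: 30.0
```

Emit:
carry_out([
  [-1,[0,0,-0.25],0],
  [-1,[0,0,-0.25],0],
  [-1,[-0.06,0.4,0],0],
  [-1,[-0.06,0.4,0],0],
  [-1,[-0.07,0.4,0],0],
  [-1,[-0.07,0.43,0],0],
  [-1,[0,0,0],0],
  [-1,[0,0,0.25],0],
  [-1,[0,0,0.2],0],
  [-1,[0,0,0],0],
  [-1,[0,0,0],0],
])

```text
time_s: 15.77
position: [0.4583, -0.0483, 0.1461]
orientation: [-3.141, 0.002, -0.0]
contact_force: [-0.7, 0.5, -2.2]
width: 0.0237
finger_force: 30.0
```

Emit:
carry_out([
  [-1,[0,0,0.03],0],
  [-1,[0,0,0],0],
  [-1,[0,0,0],0],
])

```text
time_s: 16.02
position: [0.4591, -0.0488, 0.1457]
orientation: [3.141, -0.001, -0.0]
contact_force: [1.5, 0.2, -1.9]
width: 0.0232
finger_force: 30.0
```

Emit:
carry_out([
  [-1,[0,0,0.03],0],
  [-1,[0,0,0],0],
  [-1,[0,0,0],0],
])

```text
time_s: 16.27
position: [0.4588, -0.0489, 0.1443]
orientation: [3.141, -0.0, -0.0]
contact_force: [-0.3, -0.5, -1.8]
width: 0.0237
finger_force: 30.0
```

Emit:
carry_out([
  [-1,[0,0,0.03],0],
  [-1,[0,0,0],0],
  [-1,[0,0,0],0],
])

```text
time_s: 16.52
position: [0.459, -0.049, 0.1437]
orientation: [3.141, -0.001, -0.001]
contact_force: [-0.6, 1.1, 2.9]
width: 0.0237
finger_force: 30.0
```

Emit:
carry_out([
  [-1,[0,0,0.03],0],
  [-1,[0,0,0],0],
  [-1,[0,0,0],0],
])

```text
time_s: 16.77
position: [0.4592, -0.049, 0.1433]
orientation: [3.141, -0.001, -0.001]
contact_force: [-1.5, 0.1, 10.9]
width: 0.0236
finger_force: 30.0
```

Emit:
carry_out([
  [-1,[0,0,-0.25],0],
  [-1,[0,0,-0.25],0],
  [-1,[0.38,-0.14,0],0],
  [-1,[0.38,-0.14,0],0],
  [-1,[0.38,-0.15,0],0],
  [-1,[0.4,-0.15,0],0],
  [-1,[0,0,0],0],
  [-1,[0,0,0.2],0],
  [-1,[0,0,0.2],0],
  [-1,[0,0,0],0],
  [-1,[0,0,0],0],
])

```text
time_s: 17.68
position: [0.5189, -0.0259, 0.145]
orientation: [-3.141, 0.002, -0.001]
contact_force: [0.8, 0.3, -2.2]
width: 0.0237
finger_force: 30.0
```

Emit:
carry_out([
  [-1,[0,0,0.03],0],
  [-1,[0,0,0],0],
  [-1,[0,0,0],0],
])

```text
time_s: 17.93
position: [0.52, -0.0259, 0.1447]
orientation: [3.142, 0.0, -0.001]
contact_force: [-0.1, -0.1, -1.6]
width: 0.0237
finger_force: 30.0
```

Emit:
carry_out([
  [-1,[0,0,0.03],0],
  [-1,[0,0,0],0],
  [-1,[0,0,0],0],
])

```text
time_s: 18.18
position: [0.5205, -0.0259, 0.1439]
orientation: [3.141, -0.0, -0.001]
contact_force: [-0.4, -0.0, 1.5]
width: 0.0235
finger_force: 30.0
```

Emit:
carry_out([
  [-1,[0,0,0.03],0],
  [-1,[0,0,0],0],
  [-1,[0,0,0],0],
])

```text
time_s: 18.43
position: [0.5206, -0.0259, 0.1435]
orientation: [3.141, -0.001, -0.0]
contact_force: [-2.2, -0.2, 6.2]
width: 0.0236
finger_force: 30.0
```

Touch heights at equal force are 146.8 mm left, 143.5 mm right and 143.5 mm far. The left corner is about 5.2 mm high, so its knob needs about 156° clockwise. First the probe goes back in its stand.

Emit:
carry_out([
  [-1,[0,0,-0.4],0],
  [-1,[0,0,-0.43],0],
  [-1,[0,0,-0.43],0],
  [-1,[0,0,-0.43],0],
  [-1,[0,0,-0.4],0],
  [-1,[-0.14,-0.47,0],0],
  [-1,[-0.14,-0.47,0],0],
  [-1,[-0.14,-0.47,0],0],
  [-1,[-0.14,-0.47,0],0],
  [-1,[-0.14,-0.47,0],0],
  [-1,[-0.14,-0.47,0],0],
  [-1,[-0.14,-0.47,0],0],
  [-1,[-0.14,-0.47,0],0],
  [-1,[-0.14,-0.47,0],0],
  [-1,[-0.14,-0.47,0],0],
  [-1,[-0.14,-0.47,0],0],
  [-1,[0,0,0],0],
  [-1,[0,0,0],0],
  [-1,[0,0,0],0],
])

```text
time_s: 20.02
position: [0.459, 0.1806, 0.2256]
orientation: [3.141, 0.0, -0.0]
contact_force: [-0.5, -0.7, -1.5]
width: 0.0239
finger_force: 30.0
```

Emit:
carry_out([
  [-1,[0,0,0.37],0],
  [-1,[0,0,0.37],0],
  [-1,[0,0,0.37],0],
  [-1,[0,0,0.37],0],
  [-1,[0,0,0.37],0],
  [-1,[0,0,0.37],0],
  [-1,[0,0,0.37],0],
  [-1,[0,0,0.34],0],
  [-1,[0,0,0],0],
  [-1,[0,0,0],0],
  [-1,[0,0,0],0],
])

```text
time_s: 20.93
position: [0.4598, 0.1806, 0.1093]
orientation: [-3.142, -0.001, -0.001]
contact_force: [0.2, 0.1, -1.5]
width: 0.0236
finger_force: 30.0
```

Emit:
carry_out([
  [-1,[0,0,0.05],0],
  [-1,[0,0,0],0],
  [-1,[0,0,0],0],
])

```text
time_s: 21.18
position: [0.4593, 0.1811, 0.1072]
orientation: [-3.141, -0.001, -0.001]
contact_force: [-0.4, 0.4, -1.8]
width: 0.0237
finger_force: 30.0
```

Emit:
carry_out([
  [-1,[0,0,0.03],0],
  [-1,[0,0,0],0],
  [-1,[0,0,0],0],
])

```text
time_s: 21.43
position: [0.4589, 0.1811, 0.1055]
orientation: [3.142, -0.0, -0.0]
contact_force: [0.1, -0.7, -1.4]
width: 0.0236
finger_force: 30.0
```

Emit:
carry_out([
  [-1,[0,0,0.03],0],
  [-1,[0,0,0.02],0],
  [-1,[0,0,0],0],
  [-1,[0,0,0],0],
])

```text
time_s: 21.77
position: [0.4589, 0.1811, 0.1034]
orientation: [3.142, 0.0, -0.0]
contact_force: [0.0, -0.6, -1.6]
width: 0.0237
finger_force: 30.0
```

Emit:
carry_out([
  [-1,[0,0,0.02],0],
  [-1,[0,0,0],0],
  [-1,[0,0,0],0],
])

```text
time_s: 22.02
position: [0.4589, 0.1811, 0.1034]
orientation: [-3.142, -0.0, -0.0]
contact_force: [-1.4, -0.7, 5.1]
width: 0.0239
finger_force: 30.0
```

Emit:
carry_out([
  [1,[0,0,0],0],
  [1,[0,0,0],0],
  [1,[0,0,0],0],
  [1,[0,0,0],0],
  [1,[0,0,0],0],
  [1,[0,0,0],0],
  [1,[0,0,0],0],
  [1,[0,0,0],0],
  [1,[0,0,-0.3],0],
  [1,[0,0,-0.5],0],
  [1,[0,0,-0.5],0],
  [1,[0,0,-0.5],0],
  [1,[0,0,-0.5],0],
  [1,[0,0,0],0],
])

```text
time_s: 23.18
position: [0.4615, 0.1817, 0.1984]
orientation: [-3.14, -0.008, -0.0]
contact_force: [-0.0, -0.0, -0.6]
width: 0.094
finger_force: 0.0
```

Emit:
carry_out([
  [1,[0.01,0.52,0],0],
  [1,[0.01,0.52,0],0],
  [1,[0.01,0.52,0],0],
  [1,[0.01,0.52,0],0],
  [1,[0.01,0.52,0],0],
  [1,[0.01,0.52,0],0],
  [1,[0.01,0.51,0],0],
  [1,[0,0,0],-1],
  [1,[0,0,0],-1],
  [1,[0,0,0],-1],
  [1,[0,0,0],-1],
  [1,[0,0,0],-1],
  [1,[0,0,0],-1],
  [1,[0,0,0],-1],
  [1,[0,0,0],-1],
  [1,[0,0,0],-1],
  [1,[0,0,0],-1],
  [1,[0,0,0],-1],
  [1,[0,0,0],-1],
  [1,[0,0,0],-1],
])

```text
time_s: 24.85
position: [0.461, 0.0359, 0.1935]
orientation: [-3.14, 0.0, 1.366]
contact_force: [0.1, -0.2, -0.2]
width: 0.0935
finger_force: 0.0
```

Emit:
carry_out([
  [1,[0,0,0],-1],
  [1,[0,0,0],-1],
  [1,[0,0,0],-1],
  [1,[0,0,0],-1],
  [1,[0,0,0],-1],
  [1,[0,0,0],-1],
  [1,[0,0,0],-1],
  [1,[0,0,0],-1],
  [1,[0,0,0],-1],
  [1,[0,0,0],-1],
  [1,[0,0,0],-1],
  [1,[0,0,0],-1],
  [1,[0,0,0],0],
  [1,[0,0,0],0],
])

```text
time_s: 26.02
position: [0.4612, 0.0359, 0.1938]
orientation: [-3.141, -0.001, 2.615]
contact_force: [0.3, 0.9, -0.0]
width: 0.094
finger_force: 0.0
```

```bash
python3 - <<'E'
from h import *
import cv2
s=snapshot("side")[:,:,::-1]; cv2.imwrite("pics/side4.png",s)
cv2.imwrite("pics/c4.png",cv2.resize(s[130:280,255:355],None,fx=4,fy=4,interpolation=cv2.INTER_CUBIC))
x=manip.state(); print(x["q"],x["position"],x["orientation"])
E
```

```text
[-7.28159114e-02  1.13770444e-01  1.74652856e+00 -8.34273271e-05
  1.28229190e+00 -1.11700043e+00] [0.46126529 0.03590615 0.19399396] [-3.14108318e+00 -8.62165383e-04  2.61500440e+00]
```

View pics/c4.png

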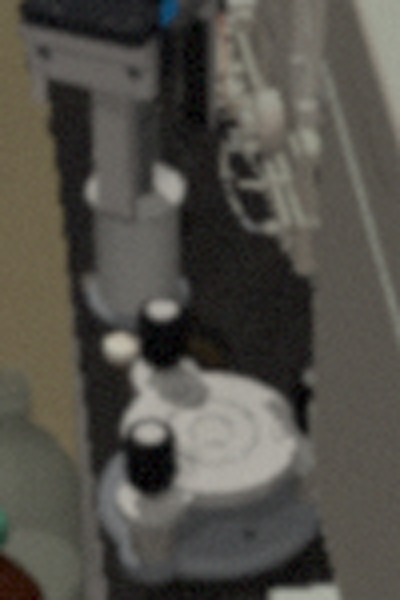

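The flange sits on the rim and the gripper is above the left knob, whose top is at (160,308) in the crop. I'll descend and grip it.

Emit:
carry_out([
  [1,[0,0,0.45],0],
  [1,[0,0,0.45],0],
  [1,[0,0,0.45],0],
  [1,[0,0,0.45],0],
  [1,[0,0,0.45],0],
  [1,[0,0,0.45],0],
  [1,[0,0,0.3],0],
  [1,[0,0,0],0],
  [1,[0,0,0],0],
])

```text
time_s: 26.82
position: [0.4612, 0.0359, 0.0742]
orientation: [-3.141, -0.001, 2.616]
contact_force: [0.2, -0.6, 0.8]
width: 0.094
finger_force: 0.0
```

Emit:
carry_out([
  [-1,[0,0,0],0],
  [-1,[0,0,0],0],
  [-1,[0,0,0],0],
  [-1,[0,0,0],0],
  [-1,[0,0,0],0],
  [-1,[0,0,0],0],
  [-1,[0,0,0],0],
  [-1,[0,0,0],0],
  [-1,[0,0,0],0],
  [-1,[0,0,0],0],
  [-1,[0,0,0],0],
  [-1,[0,0,0],0],
  [-1,[0,0,0],0],
  [-1,[0,0,0],0],
])

```text
time_s: 27.98
position: [0.4621, 0.0365, 0.0747]
orientation: [3.14, 0.0, 2.617]
contact_force: [1.6, 3.6, 0.6]
width: 0.0262
finger_force: 30.0
```

Emit:
carry_out([
  [-1,[0,0,0.005],1],
  [-1,[0,0,0.005],1],
  [-1,[0,0,0.005],1],
  [-1,[0,0,0.005],1],
  [-1,[0,0,0.005],1],
  [-1,[0,0,0.005],1],
  [-1,[0,0,0.005],1],
  [-1,[0,0,0.005],1],
  [-1,[0,0,0.005],1],
  [-1,[0,0,0.005],1],
  [-1,[0,0,0.005],1],
  [-1,[0,0,0.005],1],
  [-1,[0,0,0.005],1],
  [-1,[0,0,0],0],
])

```text
time_s: 29.15
position: [0.4602, 0.036, 0.072]
orientation: [-3.139, 0.001, 1.254]
contact_force: [-1.8, 1.8, 2.6]
width: 0.0265
finger_force: 30.0
```

Emit:
carry_out([
  [-1,[0,0,0.005],1],
  [-1,[0,0,0.005],1],
  [-1,[0,0,0.005],1],
  [-1,[0,0,0.005],1],
  [-1,[0,0,0.005],1],
  [-1,[0,0,0.005],1],
  [-1,[0,0,0.005],1],
  [-1,[0,0,0.005],1],
  [-1,[0,0,0.005],1],
  [-1,[0,0,0.005],1],
  [-1,[0,0,0.005],1],
  [-1,[0,0,0.005],1],
  [-1,[0,0,0.005],1],
  [-1,[0,0,0],0],
  [-1,[0,0,0],0],
])

```text
time_s: 30.4
position: [0.4594, 0.0377, 0.0694]
orientation: [-3.138, 0.005, -0.104]
contact_force: [-4.6, 7.1, 5.3]
width: 0.0262
finger_force: 30.0
```

```bash
python3 - <<'E'
from h import *
x=manip.state(); print(x["contact_force"],x["ft_torque"],x["position"],np.degrees(x["orientation"]))
E
```

```text
[-4.63146706  7.05956074  5.33785529] [ 1.6206301   0.6952938  -0.05067859] [0.45937131 0.03771348 0.069393  ] [-179.82223433    0.26107758   -5.96401894]
```

Emit:
carry_out([
  [1,[0,0,0],0],
  [1,[0,0,0],0],
  [1,[0,0,0],0],
  [1,[0,0,0],0],
  [1,[0,0,0],0],
  [1,[0,0,0],0],
  [1,[0,0,0],0],
  [1,[0,0,0],0],
  [1,[0,0,0],0],
  [1,[0,0,-0.4],0],
  [1,[0,0,-0.6],0],
  [1,[0,0,-0.7],0],
  [1,[0,0,-0.7],0],
  [1,[0,0,-0.7],0],
  [1,[0,0,-0.7],0],
  [1,[0,0,-0.7],0],
  [1,[0,0,0],0],
])

```text
time_s: 31.82
position: [0.4649, 0.0357, 0.255]
orientation: [-3.141, -0.011, -0.105]
contact_force: [0.8, -0.3, -0.5]
width: 0.0937
finger_force: 0.0
```

Emit:
carry_out([
  [1,[-0.7,0,0],0],
  [1,[-0.7,0,0],0],
  [1,[-0.7,0,0],0],
  [1,[-0.7,0,0],0],
  [1,[-0.7,0,0],0],
  [1,[-0.5,0,0],0],
  [1,[0,0,0],0],
  [1,[0,0,0],0],
  [1,[0,0,0],0],
])

```text
time_s: 32.57
position: [0.3035, 0.0526, 0.2494]
orientation: [3.141, -0.001, -0.105]
contact_force: [1.1, -0.5, -0.4]
width: 0.0942
finger_force: 0.0
```

```bash
python3 - <<'E'
from h import *
import cv2
ims=[snapshot("side") for _ in range(4)]; s=np.mean(ims,0).astype(np.uint8)[:,:,::-1]; t=snapshot("top")[:,:,::-1]
cv2.imwrite("pics/side5.png",s)
a=cv2.resize(s[140:290,255:355],None,fx=4,fy=4,interpolation=cv2.INTER_CUBIC)
b=cv2.resize(t[215:305,130:330],None,fx=2,fy=2,interpolation=cv2.INTER_CUBIC)
c=np.zeros((600,800,3),np.uint8); c[:,:400]=a; c[:180,400:]=b; cv2.imwrite("pics/c5.png",c)
f=lambda n:cv2.cvtColor(cv2.imread(n),cv2.COLOR_BGR2GRAY)
S=8; up=lambda i:cv2.resize(i,None,fx=S,fy=S,interpolation=cv2.INTER_CUBIC)
new=f("pics/side5.png")
for old in ("pics/side0.png","pics/side4.png"):
  o=f(old)
  for k,(u,v) in dict(left=(295,209),right=(292,240),stand=(289,195)).items():
    T=up(o[v-7:v+8,u-8:u+9]); W=up(new[v-12:v+13,u-13:u+14])
    r=cv2.matchTemplate(W,T,cv2.TM_CCOEFF_NORMED); _,m,_,l=cv2.minMaxLoc(r)
    print(old,k,(l[0]/S-5,l[1]/S-5),round(m,3))
def pix(p):
    c=camera_model("side"); q=R.from_euler("xyz",c["orientation"]).inv().apply(p-c["position"]); return (c["intrinsics"]@(q/q[2]))[:2]
p=np.array([.462,.036,.1]); print("px for 5.2 mm",pix(p-[0,0,.0052])-pix(p))
E
```

```text
pics/side0.png left (0.25, 1.75) 0.962
pics/side0.png right (0.0, 0.0) 0.992
pics/side0.png stand (-1.0, 1.375) 0.739
pics/side4.png left (0.125, 1.625) 0.975
pics/side4.png right (0.0, 0.125) 0.994
pics/side4.png stand (1.0, 3.25) 0.866
px for 5.2 mm [0.03970119 1.84081268]
```

View pics/c5.png

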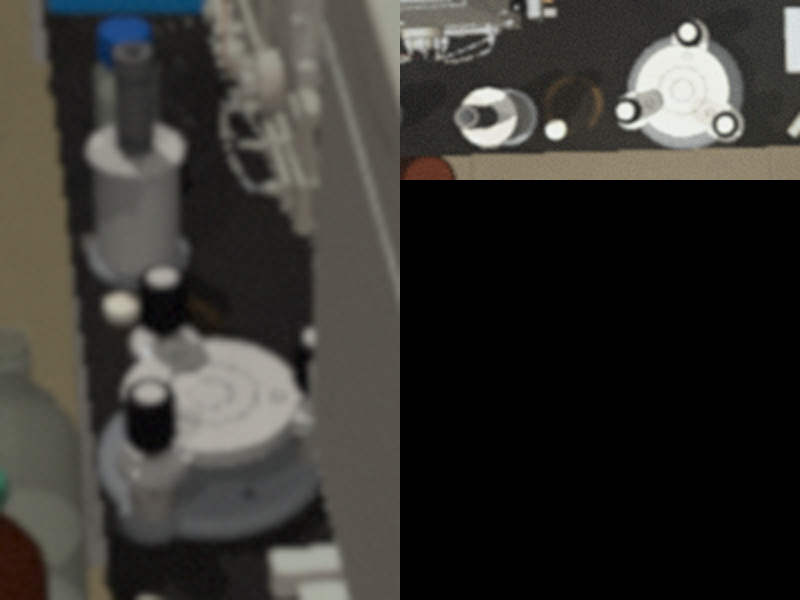

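The left knob top moved down 1.6–1.75 px, about 4.8 mm, while the right knob did not move. The probe hangs in its stand at (135,150), and the bottle stands upright behind it at (122,40). I'm handing in.

```bash
python3 -c "
from station import manip
print(manip.sign_off())"
```

```text
the job is handed in; nothing more can be done
None
```

I handed in the job at about 33 s: the bottle stands on the worktop left of the probe stand, and the probe is back in its stand; the left corner felt about 5.2 mm high, so I turned its knob 156° clockwise, and the camera shows it about 4.8 mm lower (I did not feel the face again, and the hand-in gave no verdict).

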